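# Load the polishing kit box under its self-standing lid

## Robot

A 6-joint arm with a two-finger parallel gripper is mounted at the origin on a cart in front of the work surface, level with it; the furniture and walls round the work are solid. World frame = base frame: x ahead of the robot, y to its left, z up, the work surface at z = 0. Lengths are in m, angles in degrees, forces in N, time in s.
With the tool pointing down it reaches from about 0.35 to 0.875 m from the base axis. Payload 4.2 kg.
Tool frame: the origin (TCP) lies midway between the tips of the shut fingers; the grasp point (between the pads) lies 19 mm behind it; z points along the fingers, y is the direction in which the jaws open and shut (so a half turn about z gives the same grasp; the last joint's range is limited). The gripper opens to 87 mm and grips with 3 to 60 N. Pads are 19 mm wide; open, the fingers measure 117 mm over their backs; the gripper's body (75 mm by 190 mm) begins 51 mm behind the grasp point.
Start: joints at [86.15, 22.042, 0.453, 0, -68.411, -14.817], TCP at [0.2, 0.592, 0.223] pointing down, gripper open.
Joint ranges: [-179.83, 179.83], [-69.29, 118.12], [-61.27, 80.66], [-181.25, 117.63], [-171.15, -9.14], [-177.46, 177.46]. Speed limits (degrees/s): [159.86, 159.86, 180, 180, 180, 180].

## Interface

Orientations are given as a 3x3 rotation matrix whose columns are the frame's x, y, z axes.
In Python, from station import r gives the robot as it stands.
- The arm moves only by the tool play_rows, never from a script. Its argument "commands" is a list that holds one entry, the list of rows, each a list of 7 numbers: the shift along the world's x, y, z in m, then the turn, a rotation vector about the world's x, y, z in rad, then the closure, from 0 (fully open) to 1 (shut). A call has 1 to 5 rows; each row is the pose to reach, as a shift and turn from the pose commanded when the call began; what a row does not reach only later rows make up. A row lasts 1/10 s, in which the tool goes at most 50 mm and 8.59 degrees, less where a joint would pass 70% of its speed; a pose out of reach is approached as far as the arm can. A call with a gripper value outside its range is refused whole. The fingers move at their own pace and stop on an object; the grip force is fixed at half the most. Time passes only in rows, so rows that repeat a pose let the fingers close. It gives the time, the measured TCP pose, the force and the opening at its end, in the units of the state.
- r.sense(): the state, without advancing time (a new reading comes with each control period).
- r.capture(name): name is "scene" or "top"; returns a dict with "image" (384x512x3 uint8, red, green, blue), "range_z" (384x512 float32, m along the optical axis (not along the pixel's ray), 0 where there is no reading), "intrinsics" (3x3 intrinsics, pixels), "extrinsics" (4x4, takes a point from camera to world coordinates). Camera axes: x right, y up, looking along -z (the intrinsics and any distortion apply to the point x, -y, -z); pixel columns grow to the right and rows downward; lengths in m; the calibration is good to about 2 mm. A picture is of the moment at which its call begins.
- r.finish_job(): hands the job in, once; it reports no verdict.
The state is a dict: "time_s": time; "joints": joint angles; "joint_velocities": joint speeds; "effort": joint torques, N m; "tcp_pos": TCP position; "ee_rot": TCP orientation; "wrist_force": force on the tool from outside, world axes, zero at the start; "moment": the same for the moment, N m; "gripper_width": opening from 0.0 (shut) to 1.0 (fully open).
Only numpy, scipy, OpenCV 4.12 (cv2) and the standard library are available. Lean on these libraries where they do the work, as an engineer would, in place of code of your own. Each camera call takes 0.05 s, during which the arm holds its last target. There are 200 camera calls.

## Task

Get the grey polishing kit box ready: swing its lid up by the steel bar handle and over past upright until it leans back on its stop and stays open by itself, and only then load the box. Lay the open-end wrench along the narrow front channel, and lay the white bar and the green bar next to each other in the wide bin behind the rib, each flat on the floor of the box with the same side up as it lies now and set down rather than dropped. Leave the brown bar where it is, and leave the lid standing open.

Things in the scene. Friction and masses are not known exactly. Their poses are not given: they have to be found in the camera images.
- kit_box: Grey steel box fixed to the table, 182 (x) by 223 (y) by 47 mm high; walls 4 mm, inner floor 4 to 5 mm above the table. Origin: centre of its underside; x points from the front wall to the hinged far wall, y along the hinge, z up. A low rib (3 mm thick, top 16 mm above the table) along y at x = -17.5 mm parts the front channel (68 by 215 mm) from the wide bin behind (103 by 215 mm).
- tool_channel (a point): Middle of the floor of the front channel; box axes. The channel runs along y: 68 mm (x) by 215 mm (y).
- bar_bin (a point): Middle of the floor of the wide bin; box axes. The bin is 103 mm (x) by 215 mm (y).
- lid (a joint): Angle of the lid in rad: 0 shut, grows as it opens, 1.57 upright, 1.85 leaning back on its stop. 0.3 kg, slightly damped hinge, no spring: below about 1.45 it falls shut when let go, above about 1.6 it falls back slowly against the stop and stays.
- lid_hinge (a point): Middle of the hinge line, on top of the far wall of the box (91 mm behind the box origin, 47 mm above the table). The axes turn with the lid: y along the hinge line; the lid's free edge lies at x = -182 mm; the lid plate is 4 mm thick.
- lid_bar (a point): Middle of the lid's steel bar handle: a round bar 10 mm thick along y, free length 90 mm, on two sloping legs, 202 mm from the hinge along the lid (20 mm beyond its free edge) and 30 mm to its outer side. Lid shut: 77 mm above the table, 26 mm above the lid's top face. The bar can turn between fingers that hold it; the axes turn with the lid.
- wrench: Chrome double open-end wrench lying flat, 38 mm wide over its heads, 176 mm long, 7 mm thick, 0.15 kg. Loose. Grasp across its straight shank (12 mm wide, about 120 mm long, its sides 1 to 6 mm above the table) near the middle. Origin: centre of its underside; x across the width, y along its length, z up.
- white_bar: Bar of white polishing compound, half in a pale paper sleeve, 35 x 88 x 33 mm. Loose; lies on the table at the start, all edges slightly rounded, grasp across its 35 mm width. Origin: centre of its underside; x across the 35 mm width, y along its length, z up.
- green_bar: Bar of green polishing compound, half in a pale paper sleeve, 35 x 60 x 33 mm. Loose; lies on the table at the start, all edges slightly rounded, grasp across its 35 mm width. Origin: centre of its underside; x across the 35 mm width, y along its length, z up.
- brown_bar: Bar of brown polishing compound, half in a pale paper sleeve, 35 x 100 x 33 mm, lying among the others; not wanted in the box. Loose; lies on the table at the start, all edges slightly rounded, grasp across its 35 mm width. Origin: centre of its underside; x across the 35 mm width, y along its length, z up.
There are look-alikes about, which are no part of the job. Of the things that look like the green_bar, the middle-sized one is meant.

How it is judged (in metres and radians):
On the way:
1. the lid leans back past upright and stays open alone, untouched, while the wrench and both bars are still outside the box (value of joint lid above 1.72 rad and velocity of joint lid between -0.1 and 0.1 rad/s and contact force between the fingers and lid below 0.1 N and horizontal distance between each of wrench, white_bar, green_bar and kit_box above 0.14 m), for 0.2 s.
At the end, for the whole second after the job is handed in: Lid beyond 1.72 rad, at rest, untouched; wrench in the front channel, white and green bars in the wide bin, each released, at rest, tilted under 0.2 rad, its origin under 12 mm above the underside of the box (flat on the floor); brown bar within 30 mm of where it lay (value of joint lid above 1.72 rad and velocity of joint lid between -0.1 and 0.1 rad/s and contact force between the fingers and lid below 0.1 N and x of wrench in the frame of kit_box between -0.087 and -0.019 m and y of wrench in the frame of kit_box between -0.035 and 0.035 m and z of each of wrench, white_bar, green_bar in the frame of kit_box below 0.012 m and angle between each of wrench, white_bar, green_bar's own z axis and vertical below 0.2 rad and linear speed of each of wrench, white_bar, green_bar below 0.03 m/s and contact force between the fingers and wrench below 0.1 N and x of white_bar in the frame of kit_box between -0.016 and 0.087 m and y of white_bar in the frame of kit_box between -0.095 and 0.095 m and contact force between the fingers and white_bar below 0.1 N and x of green_bar in the frame of kit_box between -0.016 and 0.087 m and y of green_bar in the frame of kit_box between -0.095 and 0.095 m and contact force between the fingers and green_bar below 0.1 N and distance of brown_bar from where it was at the start of the episode below 0.03 m).
It fails at once if the wrench, the white bar or the green bar is dropped (falls freely faster than 0.9 m/s, about 40 mm) ((linear speed of wrench above 0.9 m/s and contact force between the fingers and wrench below 0.05 N) or (linear speed of white_bar above 0.9 m/s and contact force between the fingers and white_bar below 0.05 N) or (linear speed of green_bar above 0.9 m/s and contact force between the fingers and green_bar below 0.05 N)).
It fails at once if the brown bar is moved by more than 30 mm (distance of brown_bar from where it was at the start of the episode above 0.03 m).
It also fails if it takes over 72 s, if anything falls off the work surface, if the arm or the gripper's body presses on something with over 40 N, if the wrist force passes 120 N, or if a joint passes its speed limit or range.

## Working session

There is one attempt and no reset: what is moved stays moved. The work goes in short steps, Python scripts to look and compute and a tool call to move; the robot and the scene stay as the last step left them, time stands still between calls to the robot, and variables do not carry over. Pictures are saved under pics/ and viewed, about 8 in all and at most 12, crops included, and the job is handed in when it is done.

Besides the shell and the picture viewer there is one more tool, called after "Emit:" as name(argument=value, ...), one argument or row to a line, values as JSON. play_rows: Moves the arm, as the interface text tells. Its arguments: {"type":"object","properties":{"commands":{"type":"array","items":{"type":"array","items":{"type":"array","items":{"type":"number"}}}}},"required":["commands"]}

```bash
ls; mkdir -p pics
cat > h.py <<'E'
import numpy as np, cv2
from station import r
def cap(n):
    c=r.capture(n); K=np.array(c["intrinsics"]);T=np.array(c["extrinsics"]);z=c["range_z"]
    v,u=np.mgrid[:z.shape[0],:z.shape[1]]
    x=(u-K[0,2])/K[0,0]*z; y=(v-K[1,2])/K[1,1]*z
    P=np.stack([x,-y,-z],-1)@T[:3,:3].T+T[:3,3]
    P[z==0]=np.nan
    return c["image"],P,c
def save(img,name): cv2.imwrite("pics/"+name,img[:,:,::-1])
E
python3 - <<'E'
from h import *
for n in ("scene","top"):
    i,P,c=cap(n); save(i,n+"0.png"); np.save(n+"P.npy",P); np.save(n+"I.npy",i); print(n,c["extrinsics"],c["intrinsics"], c.keys())
print(r.sense())
E
```

```text
pics
scene [[ 5.19253619e-01  4.40537242e-01 -7.32326851e-01 -2.85096500e-01]
 [-8.54620119e-01  2.67299143e-01 -4.45169205e-01 -3.64716233e-01]
 [-3.63274260e-04  8.57016982e-01  5.15288037e-01  6.75825423e-01]
 [ 0.00000000e+00  0.00000000e+00  0.00000000e+00  1.00000000e+00]] [[414.71431223   0.         256.32524261]
 [  0.         414.71431223 191.93339807]
 [  0.           0.           1.        ]] dict_keys(['image', 'range_z', 'intrinsics', 'extrinsics'])
top [[-2.62369082e-02  9.96082860e-01 -8.44426503e-02  4.55820298e-01]
 [-9.99654461e-01 -2.62789293e-02  6.14041632e-04  1.29919706e-01]
 [-1.60742609e-03  8.44295826e-02  9.96428152e-01  9.27090161e-01]
 [ 0.00000000e+00  0.00000000e+00  0.00000000e+00  1.00000000e+00]] [[371.00914098   0.         252.30883743]
 [  0.         371.00914098 182.13655237]
 [  0.           0.           1.        ]] dict_keys(['image', 'range_z', 'intrinsics', 'extrinsics'])
{'time_s': 0.1, 'joints': array([ 8.61490978e+01,  2.20862351e+01,  3.86408432e-01, -2.45162149e-02,
       -6.84096060e+01, -1.48164215e+01]), 'joint_velocities': array([ 0.06631453, -0.0159782 ,  0.20912528,  0.10480335, -0.03013155,
       -0.13608987]), 'effort': array([-5.80542946e-04, -3.91692317e+01,  1.87934589e+01,  4.23182845e+00,
        1.34560035e-02, -7.38098947e-05]), 'tcp_pos': array([0.19986231, 0.59161426, 0.22156412]), 'ee_rot': array([[ 9.47342471e-01, -3.20221747e-01, -5.25240264e-04],
       [-3.20222161e-01, -9.47340613e-01, -1.87889421e-03],
       [ 1.04081352e-04,  1.94814986e-03, -9.99998097e-01]]), 'wrist_force': array([ 0.55679738, -0.75562503, -0.27379859]), 'moment': array([ 0.02140549,  0.04673449, -0.02745008]), 'gripper_width': 0.9974773557475011}
```

View pics/top0.png

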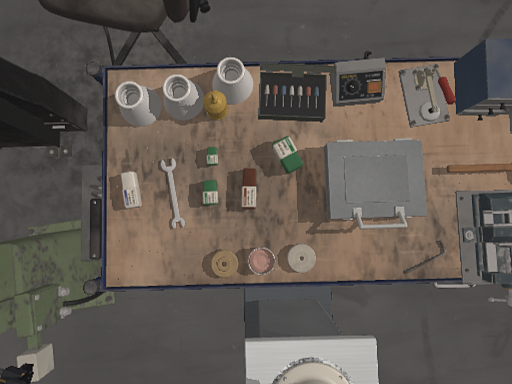

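View pics/scene0.png

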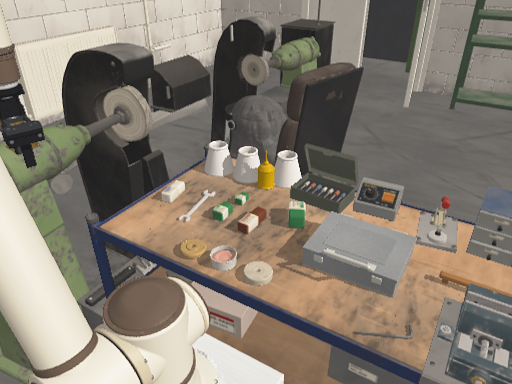

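Top view (up = +x, right = −y): box at (375,180) with its handle at (381,217), white bar (131,190), wrench (173,193), brown bar (249,188). Three green bars: (212,156) small, (210,192) middle, (288,155) large. I'll measure them all.

Run:
```python
from h import *
P=np.load("topP.npy"); I=np.load("topI.npy")
def box(n,u0,u1,v0,v1,lo,hi):
    Q=P[v0:v1,u0:u1]; m=(Q[...,2]>lo)&(Q[...,2]<hi)
    p=Q[m]; (c,s,a)=cv2.minAreaRect((p[:,:2]*1000).astype(np.float32))
    print(n,len(p),"c",np.round(c,1),"s",np.round(s,1),"a",round(a,1),"zmed %.1f"%(np.median(p[:,2])*1000))
    return p
box("white",115,150,165,215,.02,.045)
box("green",200,222,176,210,.02,.045)
box("gsmall",202,222,143,169,.01,.045)
box("glarge",268,306,132,178,.02,.09)
box("brown",236,262,164,214,.02,.045)
w=box("wrench",158,190,152,234,.0035,.014)
box("lid",318,434,132,222,.044,.058)
h=box("handle",345,418,195,235,.068,.09)
# handle bar: highest points only
print(np.round(np.nanpercentile(h,[1,50,99],axis=0),4))
print("table z", np.nanmedian(P[225:240,100:200,2]))
print(np.round(P[193:230:6,381],3)); print(np.round(P[224,345:420:8],3))
# lid corners / neighbours
for q in [(430,250),(435,168),(375,130),(320,100),(440,100)]: print(q,np.round(P[q[1],q[0]],3))
```

```text
white 526 c [521.3 428.8] s [88.1 36.3] a 11.1 zmed 30.1
green 345 c [509.8 232.8] s [34.4 60.4] a 89.9 zmed 30.4
gsmall 193 c [600.3 227.2] s [45.1 25.2] a 0.4 zmed 22.2
glarge 668 c [596.4  41.8] s [82.1 48.4] a 25.4 zmed 41.7
brown 552 c [515.8 137.8] s [34.  97.5] a 88.5 zmed 30.8
wrench 407 c [516.5 328.3] s [ 68.6 181.4] a 85.3 zmed 6.1
lid 7385 c [ 532.2 -164.6] s [189.8 229.2] a 0.4 zmed 52.1
handle 263 c [ 425.6 -164.3] s [109.1  24.7] a 88.5 zmed 81.0
[[ 0.4149 -0.2176  0.0685]
 [ 0.4211 -0.1655  0.081 ]
 [ 0.437  -0.1104  0.0854]]
table z -0.0007694863145402131
[[ 0.496 -0.173  0.054]
 [ 0.482 -0.173  0.051]
 [ 0.468 -0.173  0.05 ]
 [ 0.454 -0.172  0.05 ]
 [ 0.44  -0.17   0.052]
 [ 0.424 -0.187  0.002]
 [ 0.409 -0.188 -0.004]]
[[ 0.424 -0.097  0.002]
 [ 0.423 -0.118 -0.001]
 [ 0.426 -0.115  0.079]
 [ 0.422 -0.158 -0.002]
 [ 0.422 -0.176  0.003]
 [ 0.424 -0.169  0.08 ]
 [ 0.424 -0.187  0.081]
 [ 0.423 -0.206  0.079]
 [ 0.42  -0.257 -0.   ]
 [ 0.419 -0.275  0.003]]
(430, 250) [nan nan nan]
(435, 168) [ 0.558 -0.331 -0.001]
(375, 130) [ 0.659 -0.185  0.001]
(320, 100) [ 0.733 -0.044  0.024]
(440, 100) [ 0.728 -0.348  0.014]
```

Emit:
play_rows(
  commands=[
    [[0.11,-0.21,0,0,0,-0.6,0],[0.11,-0.21,0,0,0,-0.6,0],[0.11,-0.21,0,0,0,-0.6,0],[0.11,-0.21,0,0,0,-0.6,0],[0.11,-0.21,0,0,0,-0.6,0]],
  ],
)

```text
time_s: 0.6
tcp_pos: [0.3104, 0.3792, 0.2222]
ee_rot: [[0.599, -0.801, -0.001], [-0.801, -0.599, -0.001], [0.0, 0.001, -1.0]]
wrist_force: [0.1, -0.0, -0.1]
gripper_width: 0.999
```

Emit:
play_rows(
  commands=[
    [[0.1,-0.22,0,0,0,-0.644,0.3],[0.1,-0.22,0,0,0,-0.644,0.3],[0.1,-0.22,0,0,0,-0.644,0.3],[0.1,-0.22,0,0,0,-0.644,0.3],[0.1,-0.22,0,0,0,-0.644,0.3]],
  ],
)

```text
time_s: 1.1
tcp_pos: [0.4101, 0.1597, 0.2224]
ee_rot: [[-0.003, -1.0, -0.0], [-1.0, 0.003, -0.0], [0.0, 0.0, -1.0]]
wrist_force: [1.3, -0.7, -0.2]
gripper_width: 0.716
```

Emit:
play_rows(
  commands=[
    [[0.011,-0.225,0,0,0,0,0.3],[0.011,-0.225,0,0,0,0,0.3],[0.011,-0.225,0,0,0,0,0.3],[0.011,-0.225,0,0,0,0,0.3],[0.011,-0.225,0,0,0,0,0.3]],
  ],
)

```text
time_s: 1.6
tcp_pos: [0.4201, -0.0657, 0.2223]
ee_rot: [[-0.002, -1.0, -0.001], [-1.0, 0.002, -0.0], [0.0, 0.001, -1.0]]
wrist_force: [-0.3, -0.6, 0.3]
gripper_width: 0.705
```

Run:
```python
from h import *
s=r.sense(); print(s["time_s"],s["tcp_pos"],np.round(s["ee_rot"],3),np.round(s["joints"],1),s["gripper_width"])
P=np.load("topP.npy"); I=np.load("topI.npy").astype(int)
# handle bar line fit
Q=P[195:235,345:418].reshape(-1,3); h=Q[(Q[:,2]>.078)&(abs(Q[:,1]+.165)<.04)]
k=np.polyfit(h[:,1],h[:,0],1); print("handle slope deg",np.degrees(k[0]),"x at -.165",np.polyval(k,-.165),len(h),"ztop",np.percentile(h[:,2],90))
# lid corners
Q=P[132:222,318:434].reshape(-1,3); l=Q[(Q[:,2]>.046)&(Q[:,2]<.058)]
print("lid x",np.percentile(l[:,0],[.5,99.5]),"y",np.percentile(l[:,1],[.5,99.5]))
# wrench by saturation
v0,v1,u0,u1=152,234,156,192
R=I[v0:v1,u0:u1]; Q=P[v0:v1,u0:u1]
sat=R.max(-1)-R.min(-1); m=(sat<28)&(R.mean(-1)>90)
n,lab,st,ce=cv2.connectedComponentsWithStats(m.astype(np.uint8)); j=1+st[1:,4].argmax(); m=lab==j
p=(Q[m][:,:2]*1000).astype(np.float32); p=p[~np.isnan(p).any(1)]
print(len(p),cv2.minAreaRect(p)); c=p.mean(0); w,V=np.linalg.eigh(np.cov(p.T)); print(c,V[:,1],np.degrees(np.arctan2(V[1,1],V[0,1])),np.sqrt(w))
print(np.ptp((p-c)@V,axis=0), ((p-c)@V).max(0),((p-c)@V).min(0))
```

```text
1.6 [ 0.42010783 -0.06574351  0.22232482] [[-0.002 -1.    -0.001]
 [-1.     0.002 -0.   ]
 [ 0.     0.001 -1.   ]] [ 13.2   2.1 -25.6  -0.  -62.3 -13.3] 0.7047510755203779
handle slope deg -0.3151000553898721 x at -.165 0.41967769835394764 152 ztop 0.08370307412750205
lid x [0.44035955 0.62400831] y [-0.27642092 -0.05110383]
522 ((520.9609375, 330.6363220214844), (191.74249267578125, 44.6910514831543), 5.1796441078186035)
[521.3904 328.7944] [-0.98961178 -0.14376552] -171.7342000175111 [ 8.48006347 57.8238125 ]
[ 45.59032075 191.44319017] [24.6270773  95.82119224] [-20.96324345 -95.62199793]
```

Emit:
play_rows(
  commands=[
    [[0,-0.05,-0.0,0,0,0,0.3],[-0.001,-0.1,-0.03,0,0,0,0.3],[-0.001,-0.101,-0.075,0,0,0,0.4],[-0.001,-0.101,-0.12,0,0,0,0.4],[-0.001,-0.101,-0.157,0,0,0,0.4]],
  ],
)

```text
time_s: 2.1
tcp_pos: [0.4185, -0.1645, 0.0633]
ee_rot: [[-0.001, -1.0, -0.002], [-1.0, 0.001, 0.0], [-0.0, 0.002, -1.0]]
wrist_force: [-0.6, 0.3, -0.2]
gripper_width: 0.612
```

Emit:
play_rows(
  commands=[
    [[0,0,0,0,0,0,0.4],[0,0,0,0,0,0,1],[0,0,0,0,0,0,1],[0,0,0,0,0,0,1],[0,0,0,0,0,0,1]],
  ],
)

```text
time_s: 2.6
tcp_pos: [0.4211, -0.1638, 0.0671]
ee_rot: [[0.001, -1.0, 0.004], [-1.0, -0.001, -0.0], [0.0, -0.004, -1.0]]
wrist_force: [0.2, 0.3, 0.4]
gripper_width: 0.324
```

Emit:
play_rows(
  commands=[
    [[0,0,0,0,0,0,1],[0,0,0,0,0,0,1],[0,0,0,0,0,0,1],[0,0,0.002,0,0,0,1],[0.0005,0,0.004,0,0,0,1]],
  ],
)

```text
time_s: 3.1
tcp_pos: [0.422, -0.1639, 0.0699]
ee_rot: [[0.001, -1.0, 0.003], [-1.0, -0.001, -0.0], [0.0, -0.003, -1.0]]
wrist_force: [4.5, 0.4, -2.3]
gripper_width: 0.103
```

Run:
```python
from h import *
s=r.sense(); print(s["time_s"],s["tcp_pos"],s["wrist_force"],s["gripper_width"])
# arc rel to start bar
R=np.array([-.202,.030])
b=lambda t:np.array([-.202*np.cos(t)+.03*np.sin(t),.202*np.sin(t)+.03*np.cos(t)])
for t in np.arange(0,1.86,.05): print(round(t,2),np.round(b(t)-b(0),4))
```

```text
3.1 [ 0.42202024 -0.16386448  0.06994223] [ 4.47544166  0.40941605 -2.26512783] 0.10267816650539223
0.0 [0. 0.]
0.05 [0.0018 0.0101]
0.1 [0.004 0.02 ]
0.15 [0.0068 0.0298]
0.2 [0.01   0.0395]
0.25 [0.0137 0.049 ]
0.3 [0.0179 0.0584]
0.35 [0.0225 0.0674]
0.4 [0.0276 0.0763]
0.45 [0.0332 0.0849]
0.5 [0.0391 0.0932]
0.55 [0.0455 0.1012]
0.6 [0.0522 0.1088]
0.65 [0.0593 0.1161]
0.7 [0.0668 0.1231]
0.75 [0.0746 0.1296]
0.8 [0.0828 0.1358]
0.85 [0.0912 0.1416]
0.9 [0.0999 0.1469]
0.95 [0.1089 0.1518]
1.0 [0.1181 0.1562]
1.05 [0.1275 0.1601]
1.1 [0.1371 0.1636]
1.15 [0.1469 0.1666]
1.2 [0.1568 0.1691]
1.25 [0.1668 0.1712]
1.3 [0.1769 0.1727]
1.35 [0.187  0.1737]
1.4 [0.1972 0.1742]
1.45 [0.2074 0.1741]
1.5 [0.2176 0.1736]
1.55 [0.2278 0.1726]
1.6 [0.2379 0.171 ]
1.65 [0.2479 0.169 ]
1.7 [0.2578 0.1665]
1.75 [0.2675 0.1634]
1.8 [0.2771 0.1599]
1.85 [0.2865 0.1559]
```

Emit:
play_rows(
  commands=[
    [[0.0035,0,0.016,0,0,0,1],[0.0095,0,0.0355,0,0,0,1],[0.0175,0,0.0545,0,0,0,1],[0.027,0,0.0725,0,0,0,1],[0.0385,0,0.089,0,0,0,1]],
  ],
)

```text
time_s: 3.6
tcp_pos: [0.4594, -0.1638, 0.1587]
ee_rot: [[0.001, -1.0, 0.0], [-1.0, -0.001, 0.0], [-0.0, -0.0, -1.0]]
wrist_force: [6.4, -2.4, -7.7]
gripper_width: 0.1
```

Emit:
play_rows(
  commands=[
    [[0.013,0,0.0155,0,0,0,1],[0.0275,0,0.03,0,0,0,1],[0.0435,0,0.0425,0,0,0,1],[0.061,0,0.0535,0,0,0,1],[0.079,0,0.063,0,0,0,1]],
  ],
)

```text
time_s: 4.1
tcp_pos: [0.5343, -0.1639, 0.2219]
ee_rot: [[0.001, -1.0, -0.01], [-1.0, -0.001, 0.0], [-0.0, 0.01, -1.0]]
wrist_force: [-4.7, 1.4, 5.3]
gripper_width: 0.104
```

Run:
```python
from h import *
s=r.sense(); print(s["time_s"],s["tcp_pos"],s["wrist_force"],s["gripper_width"])
```

```text
4.1 [ 0.53432642 -0.16389139  0.22188715] [-4.74583713  1.38581989  5.29595845] 0.10392303424924194
```

Emit:
play_rows(
  commands=[
    [[0.019,0,0.0075,0,0,0,1],[0.0385,0,0.013,0,0,0,1],[0.059,0,0.0165,0,0,0,1],[0.079,0,0.018,0,0,0,1],[0.0995,0,0.0175,0,0,0,1]],
  ],
)

```text
time_s: 4.6
tcp_pos: [0.6364, -0.1637, 0.2398]
ee_rot: [[0.001, -1.0, -0.004], [-1.0, -0.001, 0.0], [-0.0, 0.004, -1.0]]
wrist_force: [-2.0, 1.1, 3.0]
gripper_width: 0.105
```

Emit:
play_rows(
  commands=[
    [[0.01,0,-0.001,0,0,0,1],[0.02,0,-0.0025,0,0,0,1],[0.03,0,-0.0045,0,0,0,1],[0.04,0,-0.007,0,0,0,1],[0.05,0,-0.01,0,0,0,1]],
  ],
)

```text
time_s: 5.1
tcp_pos: [0.6878, -0.1635, 0.2285]
ee_rot: [[0.001, -1.0, -0.001], [-1.0, -0.001, 0.001], [-0.001, 0.001, -1.0]]
wrist_force: [-0.5, 2.9, 1.8]
gripper_width: 0.101
```

Run:
```python
from h import *
s=r.sense(); print(s["time_s"],s["tcp_pos"],s["wrist_force"],s["gripper_width"])
i,P,c=cap("scene"); save(cv2.resize(i[150:330,260:500],None,fx=2.5,fy=2.5,interpolation=cv2.INTER_CUBIC),"scene1.png")
```

```text
5.1 [ 0.68782293 -0.16354202  0.22854915] [-0.50619756  2.8566608   1.84237912] 0.10112755864648526
```

View pics/scene1.png

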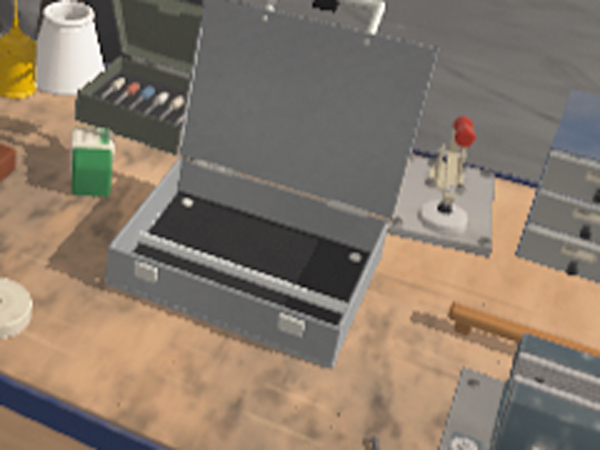

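Emit:
play_rows(
  commands=[
    [[0,0,0,0,0,0,0.7],[0,0,0,0,0,0,0.7],[0,0,0,0,0,0,0.7],[0,0,0.02,0,0,0,0.65],[-0.003,0,0.06,0,0,0,0.65]],
  ],
)

```text
time_s: 5.65
tcp_pos: [0.6824, -0.1638, 0.2851]
ee_rot: [[0.0, -1.0, -0.01], [-1.0, -0.0, 0.001], [-0.001, 0.01, -1.0]]
wrist_force: [0.9, 0.1, -0.2]
gripper_width: 0.333
```

Emit:
play_rows(
  commands=[
    [[-0.05,0.0,0.02,0,0,0,0.5],[-0.09,0.02,0.02,0,0,0,0.3],[-0.12,0.06,0.02,0,0,0,0.3],[-0.13,0.1,0.02,0,0,0,0.3],[-0.13,0.14,0.02,0,0,0,0.3]],
  ],
)

```text
time_s: 6.15
tcp_pos: [0.5522, -0.0237, 0.3104]
ee_rot: [[-0.0, -1.0, 0.001], [-1.0, 0.0, 0.0], [-0.0, -0.001, -1.0]]
wrist_force: [1.4, 0.4, 0.6]
gripper_width: 0.671
```

Run:
```python
from h import *
s=r.sense(); print(s["time_s"],s["tcp_pos"],s["wrist_force"],s["gripper_width"])
i,P,c=cap("scene"); 
Q=P.reshape(-1,3); m=(Q[:,2]>.08)&(Q[:,2]<.225)&(Q[:,0]>.6)&(Q[:,0]<.72)&(abs(Q[:,1]+.165)<.11)
k=np.polyfit(Q[m][:,2],Q[m][:,0],1); print("lid angle",np.pi/2+np.arctan(k[0]),np.polyval(k,.047),m.sum())
i,P,c=cap("top"); np.save("topP2.npy",P); np.save("topI2.npy",i)
save(cv2.resize(i[110:260,300:450],None,fx=4,fy=4,interpolation=cv2.INTER_CUBIC),"top1.png")
```

```text
6.15 [ 0.55216979 -0.02366194  0.31036283] [1.35231138 0.36400056 0.5725122 ] 0.6709463118159588
lid angle 1.8506173635225764 0.624957995896072 5190
```

View pics/top1.png

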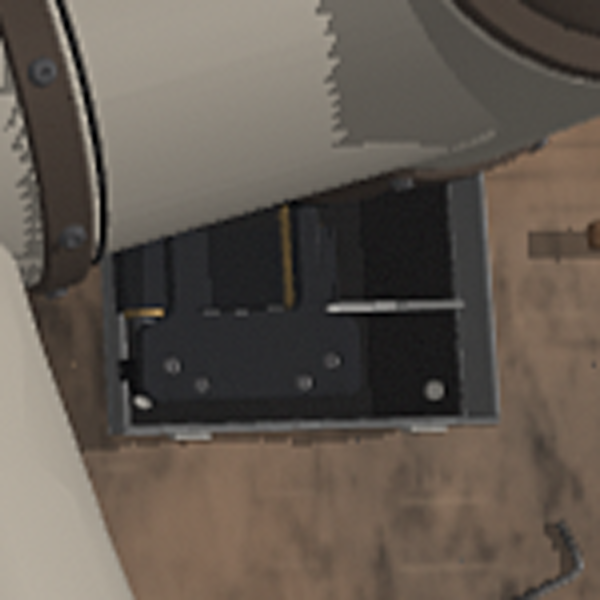

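The lid rests at 1.85 rad and the fingers are clear of it. In the top crop the arm covers the rear of the box, but the front wall (≈(310,425)) and the rib are visible. Next I'll measure the wrench shank.

Run:
```python
from h import *
P=np.load("topP2.npy"); I=np.load("topI2.npy").astype(int)
v0,v1,u0,u1=152,234,156,192
R=I[v0:v1,u0:u1]; Q=P[v0:v1,u0:u1]
sat=R.max(-1)-R.min(-1); m=(sat<28)&(R.mean(-1)>110)
n,lab,st,ce=cv2.connectedComponentsWithStats(m.astype(np.uint8)); m=lab==1+st[1:,4].argmax()
# intersect ray with z=.006 via projecting: use P xy
p=Q[m][:,:2]*1000; p=p[~np.isnan(p).any(1)]
print("extent x",p[:,0].min(),p[:,0].max())
for x0 in range(430,612,12):
    a=p[(p[:,0]>=x0)&(p[:,0]<x0+12)]
    if len(a): print(x0+6,len(a),np.round([a[:,1].min(),a[:,1].mean(),a[:,1].max()],1))
a=p[abs(p[:,0]-521)<42]; k=np.polyfit(a[:,0],a[:,1],1); print("shank deg",np.degrees(np.arctan(k[0])),"y at 521",np.polyval(k,521))
```

```text
extent x 464.43125624461885 502.32339452661824
460 4 [177.1 177.5 177.9]
472 91 [175.4 177.9 181.5]
484 204 [174.3 178.9 184.5]
496 291 [173.9 180.2 188. ]
508 11 [177.8 183.2 188. ]
shank deg 7.154404161499866 y at 521 183.40249914281037
```

Emit:
play_rows(
  commands=[
    [[-0.005,0.175,-0.05,0,0,-0.7,0.4],[-0.005,0.175,-0.05,0,0,-0.7,0.4],[-0.005,0.175,-0.05,0,0,-0.7,0.4],[-0.005,0.175,-0.05,0,0,-0.7,0.4],[-0.005,0.175,-0.05,0,0,-0.7,0.4]],
  ],
)

```text
time_s: 6.75
tcp_pos: [0.5483, 0.1539, 0.2566]
ee_rot: [[-0.645, -0.764, -0.004], [-0.764, 0.645, -0.001], [0.003, 0.002, -1.0]]
wrist_force: [-0.3, -0.3, 0.1]
gripper_width: 0.603
```

Run:
```python
from h import *
P=np.load("topP.npy"); I=np.load("topI.npy").astype(int)
v0,v1,u0,u1=152,234,156,192
R=I[v0:v1,u0:u1]; Q=P[v0:v1,u0:u1]
sat=R.max(-1)-R.min(-1); m=(sat<28)&(R.mean(-1)>110)
n,lab,st,ce=cv2.connectedComponentsWithStats(m.astype(np.uint8)); m=lab==1+st[1:,4].argmax()
p=Q[m][:,:2]*1000; p=p[~np.isnan(p).any(1)]
print("extent x",p[:,0].min(),p[:,0].max())
for x0 in range(418,624,12):
    a=p[(p[:,0]>=x0)&(p[:,0]<x0+12)]
    if len(a): print(x0+6,len(a),np.round([a[:,1].min(),a[:,1].mean(),a[:,1].max()],1))
a=p[abs(p[:,0]-521)<42]; k=np.polyfit(a[:,0],a[:,1],1); print("shank deg",np.degrees(np.arctan(k[0])),"y at 521",np.polyval(k,521))
```

```text
extent x 425.3618635149137 600.8536381074135
424 7 [303.  319.1 327.4]
436 35 [300.7 316.  330.7]
448 49 [301.6 315.9 331.3]
460 24 [312.8 318.9 325.2]
472 25 [315.3 320.7 327.4]
484 25 [317.  322.4 328.1]
496 23 [319.7 324.7 330.3]
508 22 [321.9 327.4 333.6]
520 27 [321.9 328.3 336.4]
532 26 [324.8 330.1 337.3]
544 25 [326.5 331.9 337. ]
556 20 [329.1 334.4 339.6]
568 36 [326.5 337.6 351.6]
580 58 [321.4 339.4 356.9]
592 35 [321.1 336.6 358.2]
604 3 [327.9 337.3 355. ]
shank deg 8.821965536696908 y at 521 328.533044023044
```

Emit:
play_rows(
  commands=[
    [[-0.034,0.176,-0.12,0,0,-0.717,0.45],[-0.034,0.176,-0.12,0,0,-0.717,0.45],[-0.034,0.176,-0.12,0,0,-0.717,0.45],[-0.034,0.176,-0.12,0,0,-0.717,0.45],[-0.034,0.176,-0.12,0,0,-0.717,0.45]],
  ],
)

```text
time_s: 7.25
tcp_pos: [0.5135, 0.3284, 0.1354]
ee_rot: [[-0.989, -0.151, -0.004], [-0.151, 0.989, -0.004], [0.005, -0.003, -1.0]]
wrist_force: [1.0, -0.2, 0.1]
gripper_width: 0.552
```

Emit:
play_rows(
  commands=[
    [[0,0,-0.04,0,0,0,0.5],[0,0,-0.07,0,0,0,0.5],[0,0,-0.07,0,0,0,0.5],[0,0,-0.07,0,0,0,0.5],[0,0,-0.07,0,0,0,0.5]],
  ],
)

```text
time_s: 7.75
tcp_pos: [0.5169, 0.3276, 0.0712]
ee_rot: [[-0.988, -0.154, 0.003], [-0.154, 0.988, 0.002], [-0.003, 0.002, -1.0]]
wrist_force: [-0.2, -0.4, 1.1]
gripper_width: 0.5
```

Run:
```python
from h import *
s=r.sense(); print(s["time_s"],s["tcp_pos"],s["wrist_force"],s["gripper_width"],s["joints"].round(1)); R=s["ee_rot"]; print(np.degrees(np.arctan2(R[1,1],R[0,1])),R.round(3)[2])
i,P,c=cap("scene"); save(cv2.resize(i[150:260,130:280],None,fx=4,fy=4,interpolation=cv2.INTER_CUBIC),"scene2.png")
# box from top: opened
i,P,c=cap("top"); np.save("topP3.npy",P); np.save("topI3.npy",i)
Q=P[120:235,310:440].reshape(-1,3)
w=Q[(Q[:,2]>.040)&(Q[:,2]<.053)&(Q[:,0]<.62)&(Q[:,0]>.42)]
rb=Q[(Q[:,2]>.011)&(Q[:,2]<.02)&(Q[:,0]>.47)&(Q[:,0]<.56)&(abs(Q[:,1]+.164)<.09)]
print("walls",np.percentile(w[:,0],[1,99]),np.percentile(w[:,1],[1,99]),len(w),"rib x",np.median(rb[:,0]),len(rb))
f=Q[(Q[:,2]<.02)&(abs(Q[:,1]+.164)<.09)&(Q[:,0]>.45)&(Q[:,0]<.60)]; print("floor z",np.median(f[:,2]))
```

```text
7.75 [0.51692106 0.32764983 0.07124094] [-0.23023447 -0.37899967  1.1073118 ] 0.4999063549027697 [ 4.750e+01  2.880e+01 -1.240e+01  1.000e-01 -4.860e+01 -1.287e+02]
98.86639497730648 [-0.003  0.002 -1.   ]
walls [0.43729934 0.61971771] [-0.27593336 -0.05236102] 702 rib x 0.5127524241879176 93
floor z 0.005797357104734502
```

View pics/scene2.png

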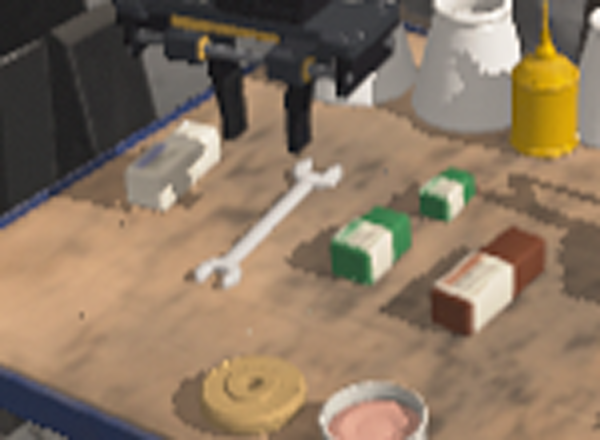

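Emit:
play_rows(
  commands=[
    [[-0.002,0.0005,-0.03,0,0,0,0.5],[-0.002,0.0005,-0.05,0,0,0,0.6],[-0.002,0.0005,-0.06,0,0,0,0.6],[-0.002,0.0005,-0.066,0,0,0,0.6],[-0.002,0.0005,-0.066,0,0,0,0.6]],
  ],
)

```text
time_s: 8.35
tcp_pos: [0.5138, 0.3278, 0.0033]
ee_rot: [[-0.988, -0.154, 0.0], [-0.154, 0.988, 0.0], [-0.0, 0.0, -1.0]]
wrist_force: [-0.5, 0.6, -0.0]
gripper_width: 0.402
```

Emit:
play_rows(
  commands=[
    [[0,0,0,0,0,0,1],[0,0,0,0,0,0,1],[0,0,0,0,0,0,1],[0,0,0,0,0,0,1],[0,0,0,0,0,0,1]],
  ],
)

```text
time_s: 8.85
tcp_pos: [0.5138, 0.3279, 0.0036]
ee_rot: [[-0.988, -0.154, 0.001], [-0.154, 0.988, 0.001], [-0.001, 0.001, -1.0]]
wrist_force: [-0.5, 0.3, 2.5]
gripper_width: 0.123
```

Emit:
play_rows(
  commands=[
    [[0,0,0,0,0,0,1],[0,0,0.005,0,0,0,1],[0,0,0.02,0,0,0,1],[0,0,0.05,0,0,0,1],[0,0,0.1,0,0,0,1]],
  ],
)

```text
time_s: 9.35
tcp_pos: [0.5113, 0.3256, 0.1004]
ee_rot: [[-0.988, -0.153, -0.007], [-0.153, 0.988, -0.006], [0.008, -0.005, -1.0]]
wrist_force: [1.0, 1.1, -1.6]
gripper_width: 0.122
```

Emit:
play_rows(
  commands=[
    [[-0.002,-0.03,0.005,0,0,0.09,1],[-0.004,-0.065,0.01,0,0,0.18,1],[-0.007,-0.1,0.015,0,0,0.28,1],[-0.01,-0.135,0.02,0,0,0.38,1],[-0.012,-0.17,0.02,0,0,0.48,1]],
  ],
)

```text
time_s: 9.85
tcp_pos: [0.5012, 0.1563, 0.1237]
ee_rot: [[-0.803, -0.597, 0.001], [-0.597, 0.803, 0.0], [-0.001, -0.0, -1.0]]
wrist_force: [0.3, -0.3, -0.7]
gripper_width: 0.123
```

Emit:
play_rows(
  commands=[
    [[-0.002,-0.035,0,0,0,0.1,1],[-0.004,-0.07,0,0,0,0.2,1],[-0.007,-0.105,0,0,0,0.3,1],[-0.01,-0.14,0,0,0,0.4,1],[-0.012,-0.17,0,0,0,0.48,1]],
  ],
)

```text
time_s: 10.35
tcp_pos: [0.4885, -0.0141, 0.123]
ee_rot: [[-0.438, -0.899, -0.001], [-0.899, 0.438, -0.0], [0.0, 0.001, -1.0]]
wrist_force: [-0.6, -0.3, -1.8]
gripper_width: 0.123
```

Emit:
play_rows(
  commands=[
    [[-0.003,-0.04,0,0,0,0.12,1],[-0.006,-0.08,0,0,0,0.24,1],[-0.009,-0.12,0,0,0,0.36,1],[-0.0115,-0.1515,0,0,0,0.457,1],[-0.0115,-0.1515,0,0,0,0.457,1]],
  ],
)

```text
time_s: 10.85
tcp_pos: [0.477, -0.1667, 0.1228]
ee_rot: [[-0.002, -1.0, -0.001], [-1.0, 0.002, -0.0], [0.0, 0.001, -1.0]]
wrist_force: [0.3, 0.2, -0.9]
gripper_width: 0.12
```

Run:
```python
from h import *
s=r.sense(); print(s["time_s"],s["tcp_pos"],s["wrist_force"],s["gripper_width"],s["joints"].round(1)); R=s["ee_rot"]; print(np.degrees(np.arctan2(R[1,1],R[0,1])),R.round(3)[2])
i,P,c=cap("scene"); save(cv2.resize(i[150:330,260:480],None,fx=3,fy=3,interpolation=cv2.INTER_CUBIC),"scene3.png")
```

```text
10.85 [ 0.47695782 -0.16673209  0.12276081] [ 0.27967203  0.17953143 -0.85718964] 0.11992618176088023 [ -0.8  16.3 -24.1   0.  -49.6   0.7]
179.85896981076928 [ 0.     0.001 -1.   ]
```

View pics/scene3.png

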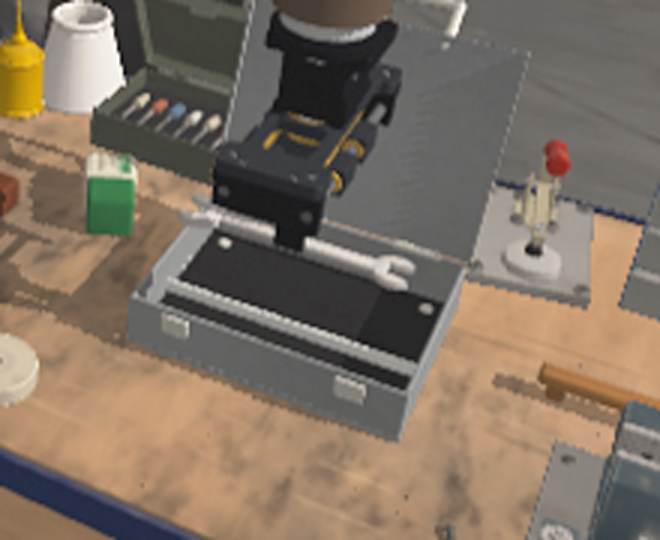

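Emit:
play_rows(
  commands=[
    [[0,0,-0.02,0,0,0,1],[0,0,-0.045,0,0,0,1],[0,0,-0.07,0,0,0,1],[0,0,-0.09,0,0,0,1],[0,0,-0.1,0,0,0,1]],
  ],
)

```text
time_s: 11.4
tcp_pos: [0.4768, -0.163, 0.0214]
ee_rot: [[0.001, -1.0, -0.003], [-1.0, -0.001, 0.0], [-0.0, 0.003, -1.0]]
wrist_force: [-0.2, -0.3, -0.9]
gripper_width: 0.125
```

Emit:
play_rows(
  commands=[
    [[0,0,-0.006,0,0,0,1],[0,0,-0.01,0,0,0,1],[0,0,-0.0135,0,0,0,1],[0,0,-0.0145,0,0,0,1],[0,0,-0.0145,0,0,0,1]],
  ],
)

```text
time_s: 11.9
tcp_pos: [0.4783, -0.1639, 0.0089]
ee_rot: [[0.001, -1.0, 0.001], [-1.0, -0.001, -0.0], [0.0, -0.001, -1.0]]
wrist_force: [-0.0, 0.9, -1.3]
gripper_width: 0.121
```

Emit:
play_rows(
  commands=[
    [[0,0,-0.001,0,0,0,0.72],[0,0,-0.001,0,0,0,0.7],[0,0,-0.001,0,0,0,0.7],[0,0,0.03,0,0,0,0.7],[0,0,0.08,0,0,0,0.7]],
  ],
)

```text
time_s: 12.4
tcp_pos: [0.4755, -0.1638, 0.0868]
ee_rot: [[0.0, -1.0, -0.008], [-1.0, -0.0, 0.001], [-0.001, 0.008, -1.0]]
wrist_force: [0.8, -0.3, -0.2]
gripper_width: 0.292
```

Emit:
play_rows(
  commands=[
    [[0,0.0,0.05,0,0,-0.15,0.4],[0.005,0.05,0.06,0,0,-0.3,0.2],[0.005,0.1,0.06,0,0,-0.45,0.2],[0.01,0.15,0.06,0,0,-0.6,0.2],[0.01,0.2,0.06,0,0,-0.7,0.2]],
  ],
)

```text
time_s: 12.9
tcp_pos: [0.4879, 0.0099, 0.1492]
ee_rot: [[-0.625, -0.781, 0.002], [-0.781, 0.625, 0.001], [-0.001, -0.001, -1.0]]
wrist_force: [0.6, 0.2, 0.3]
gripper_width: 0.67
```

Emit:
play_rows(
  commands=[
    [[0.006,0.05,0,0,0,-0.14,0.2],[0.012,0.1,0,0,0,-0.28,0.2],[0.018,0.15,0,0,0,-0.42,0.2],[0.024,0.2,0,0,0,-0.56,0.2],[0.028,0.245,-0.01,0,0,-0.677,0.2]],
  ],
)

```text
time_s: 13.4
tcp_pos: [0.5161, 0.2507, 0.1409]
ee_rot: [[-0.976, -0.218, 0.003], [-0.218, 0.976, 0.002], [-0.003, 0.001, -1.0]]
wrist_force: [1.3, -0.1, 0.5]
gripper_width: 0.799
```

Emit:
play_rows(
  commands=[
    [[0.004,0.05,-0.01,0,0,0,0.2],[0.005,0.1,-0.02,0,0,0,0.2],[0.005,0.148,-0.04,0,0,0,0.2],[0.005,0.148,-0.055,0,0,0,0.2],[0.005,0.148,-0.055,0,0,0,0.2]],
  ],
)

```text
time_s: 13.9
tcp_pos: [0.5184, 0.3962, 0.0811]
ee_rot: [[-0.975, -0.224, -0.004], [-0.224, 0.975, -0.004], [0.005, -0.003, -1.0]]
wrist_force: [0.4, -1.1, -0.1]
gripper_width: 0.801
```

Run:
```python
from h import *
s=r.sense(); print(s["time_s"],s["tcp_pos"],s["wrist_force"],s["gripper_width"],s["joints"].round(1)); R=s["ee_rot"]; print(np.degrees(np.arctan2(R[1,1],R[0,1])),R.round(3)[2])
i,P,c=cap("top"); j,P2,c=cap("scene")
a=cv2.resize(i[120:230,310:450],None,fx=3,fy=3,interpolation=cv2.INTER_CUBIC); b=cv2.resize(j[150:260,130:270],None,fx=3,fy=3,interpolation=cv2.INTER_CUBIC)
save(np.hstack([a[:,:390],b[:,:390]]),"m4.png")
```

```text
13.9 [0.51841218 0.39621199 0.08113915] [ 0.4067456  -1.1221467  -0.05159199] 0.8012147892616662 [ 5.150e+01  3.180e+01 -5.100e+00 -1.000e-01 -5.350e+01 -1.286e+02]
102.95607448452 [ 0.005 -0.003 -1.   ]
```

View pics/m4.png

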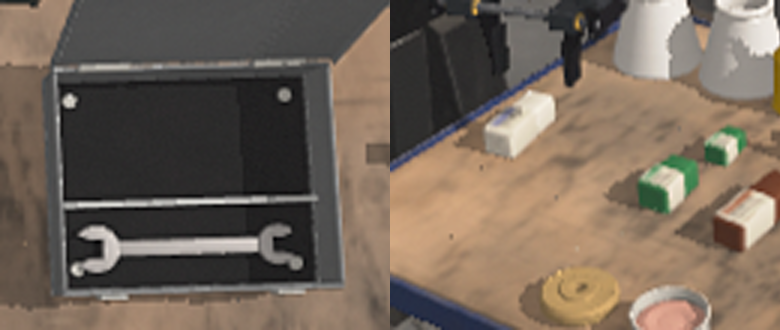

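Emit:
play_rows(
  commands=[
    [[0.003,0.032,0,0,0,-0.033,0.2],[0.003,0.032,0,0,0,-0.033,0.2],[0.003,0.032,-0.02,0,0,-0.033,0.2],[0.003,0.032,-0.034,0,0,-0.033,0.2],[0.003,0.032,-0.034,0,0,-0.033,0.2]],
  ],
)

```text
time_s: 14.5
tcp_pos: [0.5224, 0.4258, 0.0488]
ee_rot: [[-0.982, -0.189, -0.003], [-0.189, 0.982, -0.003], [0.004, -0.003, -1.0]]
wrist_force: [-1.3, 0.2, 0.0]
gripper_width: 0.797
```

Run:
```python
from h import *
s=r.sense(); print(s["time_s"],s["tcp_pos"],s["gripper_width"],s["joint_velocities"].round(1)); R=s["ee_rot"]; print(np.degrees(np.arctan2(R[1,1],R[0,1])),R.round(3)[2])
```

```text
14.5 [0.522447   0.42580129 0.04879152] 0.796768664791311 [ 0.1 -1.   2.   0.9 -1.1 -0. ]
100.89641417072072 [ 0.004 -0.003 -1.   ]
```

Emit:
play_rows(
  commands=[
    [[0,0.002,-0.02,0,0,0.003,0.2],[0,0.002,-0.035,0,0,0.003,0.2],[0,0.002,-0.044,0,0,0.003,0.2],[0,0.002,-0.044,0,0,0.003,0.2],[0,0.002,-0.044,0,0,0.003,1]],
  ],
)

```text
time_s: 15.0
tcp_pos: [0.5236, 0.4301, 0.0068]
ee_rot: [[-0.981, -0.194, 0.0], [-0.194, 0.981, 0.0], [-0.0, -0.0, -1.0]]
wrist_force: [-0.4, -0.5, 0.2]
gripper_width: 0.765
```

Emit:
play_rows(
  commands=[
    [[0,0,0,0,0,0,1],[0,0,0,0,0,0,1],[0,0,0,0,0,0,1],[0,0,0,0,0,0,1],[0,0,0,0,0,0,1]],
  ],
)

```text
time_s: 15.5
tcp_pos: [0.5234, 0.4302, 0.0068]
ee_rot: [[-0.981, -0.194, 0.0], [-0.194, 0.981, 0.0], [-0.0, 0.0, -1.0]]
wrist_force: [-0.3, 0.2, 0.9]
gripper_width: 0.393
```

Emit:
play_rows(
  commands=[
    [[0,0,0,0,0,0,1],[0,0,0.005,0,0,0,1],[0,0,0.02,0,0,0,1],[0,0,0.06,0,0,0,1],[0,0,0.1,0,0,0,1]],
  ],
)

```text
time_s: 16.0
tcp_pos: [0.5229, 0.4295, 0.1074]
ee_rot: [[-0.981, -0.193, -0.001], [-0.193, 0.981, -0.002], [0.002, -0.002, -1.0]]
wrist_force: [1.1, 0.6, -1.8]
gripper_width: 0.39
```

Run:
```python
from h import *
s=r.sense(); print(s["time_s"],s["tcp_pos"],s["gripper_width"],s["wrist_force"]); R=s["ee_rot"]; print(np.degrees(np.arctan2(R[1,1],R[0,1])),R.round(3)[2])
```

```text
16.0 [0.52291739 0.42948975 0.1073942 ] 0.3899704521323005 [ 1.12009991  0.60456989 -1.8168908 ]
101.15292684937057 [ 0.002 -0.002 -1.   ]
```

Emit:
play_rows(
  commands=[
    [[0.002,-0.025,0.004,0,0,-0.02,1],[0.005,-0.06,0.008,0,0,-0.05,1],[0.008,-0.1,0.012,0,0,-0.08,1],[0.012,-0.14,0.015,0,0,-0.11,1],[0.015,-0.18,0.015,0,0,-0.14,1]],
  ],
)

```text
time_s: 16.5
tcp_pos: [0.5386, 0.2489, 0.1231]
ee_rot: [[-0.999, -0.054, 0.002], [-0.054, 0.999, 0.001], [-0.002, 0.001, -1.0]]
wrist_force: [-0.4, -0.1, -0.8]
gripper_width: 0.393
```

Emit:
play_rows(
  commands=[
    [[0.004,-0.04,0,0,0,-0.02,1],[0.008,-0.08,0,0,0,-0.03,1],[0.011,-0.12,0,0,0,-0.04,1],[0.014,-0.16,0,0,0,-0.054,1],[0.017,-0.2,0,0,0,-0.054,1]],
  ],
)

```text
time_s: 17.0
tcp_pos: [0.5553, 0.0485, 0.1227]
ee_rot: [[-1.0, -0.001, 0.001], [-0.001, 1.0, 0.0], [-0.001, 0.0, -1.0]]
wrist_force: [1.4, -0.5, -2.0]
gripper_width: 0.39
```

Emit:
play_rows(
  commands=[
    [[0.003,-0.04,0,0,0,0,1],[0.006,-0.08,0,0,0,0,1],[0.01,-0.12,0,0,0,0,1],[0.013,-0.15,0,0,0,0,1],[0.013,-0.1645,0,0,0,0,1]],
  ],
)

```text
time_s: 17.5
tcp_pos: [0.5684, -0.1168, 0.1224]
ee_rot: [[-1.0, 0.002, 0.001], [0.002, 1.0, -0.0], [-0.001, -0.0, -1.0]]
wrist_force: [-1.1, 1.0, -1.2]
gripper_width: 0.387
```

Emit:
play_rows(
  commands=[
    [[0,0,0,0,0,0,1],[0,0,-0.015,0,0,0,1],[0,0,-0.03,0,0,0,1],[0,0,-0.045,0,0,0,1],[0,0,-0.045,0,0,0,1]],
  ],
)

```text
time_s: 18.0
tcp_pos: [0.5666, -0.1132, 0.0748]
ee_rot: [[-1.0, -0.001, -0.005], [-0.001, 1.0, 0.0], [0.005, 0.0, -1.0]]
wrist_force: [-0.6, 0.2, -1.7]
gripper_width: 0.387
```

Run:
```python
from h import *
s=r.sense(); print(s["time_s"],s["tcp_pos"],s["gripper_width"],s["wrist_force"]); R=s["ee_rot"]; print(np.degrees(np.arctan2(R[1,1],R[0,1])),R.round(3)[2])
i,P,c=cap("top"); j,P2,c=cap("scene")
a=cv2.resize(i[100:230,300:430],None,fx=3,fy=3,interpolation=cv2.INTER_CUBIC); b=cv2.resize(j[165:295,295:425],None,fx=3,fy=3,interpolation=cv2.INTER_CUBIC)
save(np.hstack([a,b]),"m5.png")
```

```text
18.0 [ 0.56662707 -0.11315411  0.0748163 ] 0.3865584901558289 [-0.60693884  0.17366061 -1.69643016]
90.08483601493562 [ 0.005  0.    -1.   ]
```

View pics/m5.png

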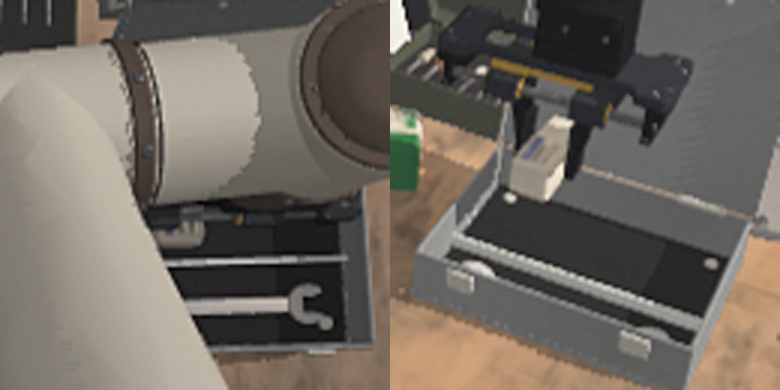

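Run:
```python
from h import *
j,P,c=cap("scene"); Q=P.reshape(-1,3); C=j.reshape(-1,3).astype(int)
m=(Q[:,0]>.5)&(Q[:,0]<.63)&(abs(Q[:,1]+.115)<.03)&(Q[:,2]>.06)&(Q[:,2]<.11)&(C.min(1)>110)
print(m.sum(),np.percentile(Q[m],[1,5,50,95,99],axis=0).round(4))
i,P,c=cap("top"); Q=P.reshape(-1,3)
m=(Q[:,0]>.49)&(Q[:,0]<.63)&(abs(Q[:,1]+.115)<.03)&(Q[:,2]>.08)&(Q[:,2]<.11); print("top",m.sum(),np.percentile(Q[m][:,0],[1,5,50]) if m.any() else 0)
m=(Q[:,0]>.49)&(Q[:,0]<.54)&(Q[:,1]<-.15)&(Q[:,1]>-.25)&(Q[:,2]>.012)&(Q[:,2]<.02);print("rib",m.sum(),np.median(Q[m],axis=0))
print(np.unique(Q[(abs(Q[:,1]+.2)<.003)&(Q[:,0]>.5)&(Q[:,0]<.54)].round(3),axis=0))
```

```text
351 [[ 0.5246 -0.1306  0.0745]
 [ 0.5257 -0.1301  0.0773]
 [ 0.5382 -0.1154  0.1002]
 [ 0.6009 -0.0998  0.1041]
 [ 0.61   -0.0973  0.1048]]
top 114 [0.5235107  0.52412136 0.53078461]
rib 51 [ 0.51292277 -0.21109687  0.01682408]
[[ 0.5   -0.202  0.007]
 [ 0.501 -0.199  0.007]
 [ 0.501 -0.198  0.005]
 [ 0.503 -0.202  0.007]
 [ 0.503 -0.2    0.005]
 [ 0.503 -0.198  0.005]
 [ 0.506 -0.203  0.005]
 [ 0.506 -0.2    0.005]
 [ 0.506 -0.197  0.006]
 [ 0.508 -0.202  0.008]
 [ 0.508 -0.2    0.005]
 [ 0.508 -0.198  0.006]
 [ 0.51  -0.202  0.008]
 [ 0.511 -0.2    0.005]
 [ 0.511 -0.198  0.004]
 [ 0.512 -0.201  0.017]
 [ 0.512 -0.199  0.016]
 [ 0.515 -0.202  0.008]
 [ 0.515 -0.2    0.007]
 [ 0.516 -0.199  0.003]
 [ 0.518 -0.201  0.01 ]
 [ 0.518 -0.2    0.007]
 [ 0.518 -0.198  0.006]
 [ 0.52  -0.203  0.007]
 [ 0.521 -0.201  0.006]
 [ 0.521 -0.199  0.005]
 [ 0.523 -0.201  0.004]
 [ 0.523 -0.198  0.006]
 [ 0.525 -0.2    0.008]
 [ 0.525 -0.197  0.009]
 [ 0.528 -0.201  0.007]
 [ 0.528 -0.199  0.006]
 [ 0.53  -0.201  0.008]
 [ 0.53  -0.201  0.186]
 [ 0.53  -0.199  0.17 ]
 [ 0.53  -0.198  0.189]
 [ 0.531 -0.2    0.004]
 [ 0.532 -0.203  0.193]
 [ 0.532 -0.201  0.191]
 [ 0.532 -0.2    0.191]
 [ 0.532 -0.197  0.192]
 [ 0.533 -0.202  0.004]
 [ 0.533 -0.2    0.004]
 [ 0.533 -0.197  0.003]
 [ 0.534 -0.202  0.19 ]
 [ 0.534 -0.2    0.191]
 [ 0.534 -0.199  0.188]
 [ 0.535 -0.201  0.008]
 [ 0.536 -0.201  0.192]
 [ 0.536 -0.2    0.003]
 [ 0.536 -0.2    0.19 ]
 [ 0.536 -0.198  0.191]
 [ 0.536 -0.197  0.004]
 [ 0.538 -0.202  0.19 ]
 [ 0.538 -0.201  0.007]
 [ 0.538 -0.2    0.005]
 [ 0.538 -0.199  0.188]
 [ 0.538 -0.199  0.193]
 [ 0.54  -0.202  0.191]
 [ 0.54  -0.2    0.19 ]
 [ 0.54  -0.198  0.191]]
```

Emit:
play_rows(
  commands=[
    [[-0.002,0,-0.015,0,0,0,1],[-0.002,0,-0.03,0,0,0,1],[-0.002,0,-0.044,0,0,0,1],[-0.002,0,-0.054,0,0,0,1],[-0.002,0,-0.058,0,0,0,1]],
  ],
)

```text
time_s: 18.7
tcp_pos: [0.5662, -0.1143, 0.0182]
ee_rot: [[-1.0, -0.001, -0.0], [-0.001, 1.0, 0.0], [0.0, 0.0, -1.0]]
wrist_force: [0.9, 0.6, -2.0]
gripper_width: 0.39
```

Emit:
play_rows(
  commands=[
    [[0,0,-0.003,0,0,0,1],[0,0,-0.005,0,0,0,1],[0,0,-0.0065,0,0,0,1],[0,0,-0.0065,0,0,0,1],[0,0,-0.0065,0,0,0,1]],
  ],
)

```text
time_s: 19.2
tcp_pos: [0.5665, -0.1144, 0.0123]
ee_rot: [[-1.0, -0.001, 0.001], [-0.001, 1.0, -0.0], [-0.001, -0.0, -1.0]]
wrist_force: [0.6, -0.2, -2.8]
gripper_width: 0.391
```

Emit:
play_rows(
  commands=[
    [[0,0,-0.001,0,0,0,1],[0,0,-0.001,0,0,0,0.38],[0,0,-0.001,0,0,0,0.38],[0,0,-0.001,0,0,0,0.38],[0,0,0.02,0,0,0,0.38]],
  ],
)

```text
time_s: 19.7
tcp_pos: [0.5642, -0.1144, 0.0299]
ee_rot: [[-1.0, 0.0, -0.006], [0.0, 1.0, 0.0], [0.006, 0.0, -1.0]]
wrist_force: [0.3, -0.9, 0.5]
gripper_width: 0.599
```

Emit:
play_rows(
  commands=[
    [[0,0,0.04,0,0,0,0.38],[0,0,0.08,0,0,0,0.38],[-0.01,0.04,0.1,0,0,0,0.3],[-0.02,0.085,0.1,0,0,0,0.25],[-0.03,0.13,0.1,0,0,0,0.25]],
  ],
)

```text
time_s: 20.2
tcp_pos: [0.5364, 0.0167, 0.1334]
ee_rot: [[-1.0, 0.001, 0.003], [0.001, 1.0, 0.001], [-0.003, 0.001, -1.0]]
wrist_force: [0.4, 0.5, -0.1]
gripper_width: 0.734
```

Emit:
play_rows(
  commands=[
    [[-0.006,0.045,0,0,0,0,0.25],[-0.012,0.09,0,0,0,0,0.25],[-0.018,0.135,0,0,0,0,0.25],[-0.024,0.18,0,0,0,0,0.25],[-0.0265,0.217,-0.02,0,0,0,0.25]],
  ],
)

```text
time_s: 20.7
tcp_pos: [0.5111, 0.2362, 0.1149]
ee_rot: [[-1.0, -0.003, 0.006], [-0.003, 1.0, 0.004], [-0.006, 0.004, -1.0]]
wrist_force: [0.8, -0.1, -0.1]
gripper_width: 0.752
```

Emit:
play_rows(
  commands=[
    [[0,0,-0.03,0,0,0,0.25],[0,0,-0.05,0,0,0,0.25],[0,0,-0.05,0,0,0,0.25],[0,0,-0.05,0,0,0,0.25],[0,0,-0.05,0,0,0,0.25]],
  ],
)

```text
time_s: 21.2
tcp_pos: [0.5108, 0.233, 0.0635]
ee_rot: [[-1.0, -0.001, 0.002], [-0.001, 1.0, 0.002], [-0.002, 0.002, -1.0]]
wrist_force: [-0.0, 1.4, 0.5]
gripper_width: 0.747
```

Run:
```python
from h import *
s=r.sense(); print(s["time_s"],s["tcp_pos"],s["gripper_width"],s["wrist_force"]); R=s["ee_rot"]; print(np.degrees(np.arctan2(R[1,1],R[0,1])),R.round(3)[2])
i,P,c=cap("top"); j,P2,c=cap("scene")
a=cv2.resize(i[110:240,310:440],None,fx=3,fy=3,interpolation=cv2.INTER_CUBIC); b=cv2.resize(j[150:280,180:310],None,fx=3,fy=3,interpolation=cv2.INTER_CUBIC)
save(np.hstack([a,b]),"m6.png")
Q=P.reshape(-1,3); m=(Q[:,0]>.5)&(Q[:,0]<.62)&(abs(Q[:,1]+.11)<.045)&(Q[:,2]>.025)&(Q[:,2]<.06)
p=(Q[m][:,:2]*1000).astype(np.float32); print("white",len(p),cv2.minAreaRect(p),np.median(Q[m][:,2]))
```

```text
21.2 [0.5108465  0.23298082 0.06352575] 0.7473882259313519 [-0.02344362  1.43799853  0.53688169]
90.02901655855253 [-0.002  0.002 -1.   ]
white 616 ((570.1302490234375, -110.91852569580078), (99.51333618164062, 87.61744689941406), 0.2538875937461853) 0.03494693630668416
```

View pics/m6.png

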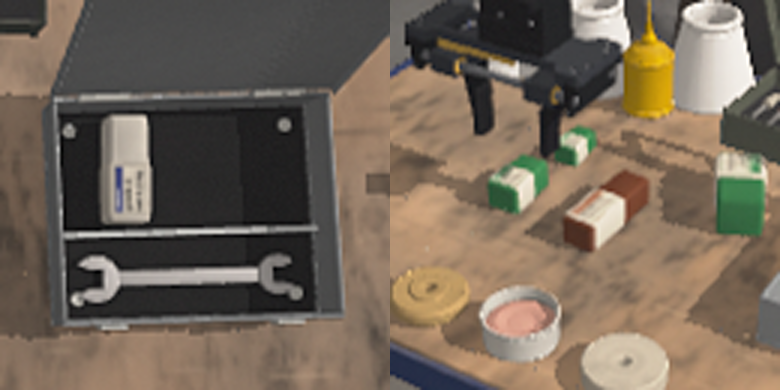

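Emit:
play_rows(
  commands=[
    [[-0.001,0,-0.02,0,0,0,0.25],[-0.001,0,-0.04,0,0,0,0.25],[-0.001,0,-0.057,0,0,0,0.25],[-0.001,0,-0.057,0,0,0,0.25],[-0.001,0,-0.057,0,0,0,1]],
  ],
)

```text
time_s: 21.8
tcp_pos: [0.5094, 0.2327, 0.0058]
ee_rot: [[-1.0, -0.001, 0.001], [-0.001, 1.0, 0.001], [-0.001, 0.001, -1.0]]
wrist_force: [0.8, -0.8, 0.3]
gripper_width: 0.718
```

Emit:
play_rows(
  commands=[
    [[0,0,0,0,0,0,1],[0,0,0,0,0,0,1],[0,0,0,0,0,0,1],[0,0,0,0,0,0,1],[0,0,0,0,0,0,1]],
  ],
)

```text
time_s: 22.3
tcp_pos: [0.5092, 0.233, 0.0056]
ee_rot: [[-1.0, -0.001, 0.001], [-0.001, 1.0, 0.001], [-0.001, 0.001, -1.0]]
wrist_force: [-0.9, 0.5, 3.8]
gripper_width: 0.391
```

Emit:
play_rows(
  commands=[
    [[0,0,0,0,0,0,1],[0,0,0.005,0,0,0,1],[0,0,0.02,0,0,0,1],[0,0,0.06,0,0,0,1],[0,0,0.1,0,0,0,1]],
  ],
)

```text
time_s: 22.8
tcp_pos: [0.5075, 0.2315, 0.1046]
ee_rot: [[-1.0, -0.0, -0.004], [-0.0, 1.0, -0.003], [0.004, -0.003, -1.0]]
wrist_force: [0.2, 0.7, -1.4]
gripper_width: 0.392
```

Emit:
play_rows(
  commands=[
    [[0.003,-0.025,0.005,0,0,0,1],[0.008,-0.065,0.01,0,0,0,1],[0.013,-0.105,0.015,0,0,0,1],[0.018,-0.145,0.015,0,0,0,1],[0.023,-0.185,0.015,0,0,0,1]],
  ],
)

```text
time_s: 23.3
tcp_pos: [0.5309, 0.0458, 0.1197]
ee_rot: [[-1.0, -0.001, -0.002], [-0.001, 1.0, -0.0], [0.002, -0.0, -1.0]]
wrist_force: [1.7, -0.2, -1.4]
gripper_width: 0.385
```

Emit:
play_rows(
  commands=[
    [[0.006,-0.045,0,0,0,0,1],[0.012,-0.09,0,0,0,0,1],[0.018,-0.135,0,0,0,0,1],[0.024,-0.175,0,0,0,0,1],[0.03,-0.21,0,0,0,0,1]],
  ],
)

```text
time_s: 23.8
tcp_pos: [0.5606, -0.1645, 0.1192]
ee_rot: [[-1.0, 0.001, -0.002], [0.001, 1.0, 0.0], [0.002, 0.0, -1.0]]
wrist_force: [0.8, 0.6, -2.4]
gripper_width: 0.389
```

Emit:
play_rows(
  commands=[
    [[0.004,-0.025,0,0,0,0,1],[0.004,-0.038,0,0,0,0,1],[0.004,-0.038,-0.015,0,0,0,1],[0.004,-0.038,-0.035,0,0,0,1],[0.004,-0.038,-0.05,0,0,0,1]],
  ],
)

```text
time_s: 24.3
tcp_pos: [0.5643, -0.1999, 0.0684]
ee_rot: [[-1.0, -0.0, -0.003], [-0.0, 1.0, 0.001], [0.003, 0.001, -1.0]]
wrist_force: [-0.1, -0.6, -1.3]
gripper_width: 0.389
```

Emit:
play_rows(
  commands=[
    [[0,0,0,0,0,0,1],[0,0,-0.015,0,0,0,1],[0,0,-0.03,0,0,0,1],[0,0,-0.045,0,0,0,1],[0,0,-0.051,0,0,0,1]],
  ],
)

```text
time_s: 24.8
tcp_pos: [0.565, -0.1999, 0.0183]
ee_rot: [[-1.0, -0.001, -0.002], [-0.001, 1.0, 0.0], [0.002, 0.0, -1.0]]
wrist_force: [-0.6, -0.4, -1.6]
gripper_width: 0.387
```

Run:
```python
from h import *
s=r.sense(); print(s["time_s"],s["tcp_pos"],s["gripper_width"],s["wrist_force"]); R=s["ee_rot"]; print(np.degrees(np.arctan2(R[1,1],R[0,1])),R.round(3)[2])
```

```text
24.8 [ 0.56503639 -0.19994255  0.01825929] 0.3865082378761081 [-0.62795024 -0.38127195 -1.60681717]
90.05333731820669 [ 0.002  0.    -1.   ]
```

Emit:
play_rows(
  commands=[
    [[0,0,-0.004,0,0,0,1],[0,0,-0.007,0,0,0,1],[0,0,-0.0085,0,0,0,1],[0,0,-0.009,0,0,0,1],[0,0,-0.009,0,0,0,1]],
  ],
)

```text
time_s: 25.3
tcp_pos: [0.566, -0.2005, 0.0104]
ee_rot: [[-1.0, -0.001, 0.001], [-0.001, 1.0, -0.0], [-0.001, -0.0, -1.0]]
wrist_force: [-0.2, 0.6, -2.7]
gripper_width: 0.386
```

Emit:
play_rows(
  commands=[
    [[0,0,0,0,0,0,0.4],[0,0,0,0,0,0,0.4],[0,0,0,0,0,0,0.4],[0,0,0.02,0,0,0,0.4],[0,0,0.06,0,0,0,0.4]],
  ],
)

```text
time_s: 25.8
tcp_pos: [0.5634, -0.2001, 0.0677]
ee_rot: [[-1.0, -0.0, -0.007], [-0.0, 1.0, 0.001], [0.007, 0.001, -1.0]]
wrist_force: [0.3, 0.0, 0.5]
gripper_width: 0.596
```

Emit:
play_rows(
  commands=[
    [[0,0,0.05,0,0,0,0.4],[-0.02,0.04,0.07,0,0,0,0.4],[-0.04,0.085,0.07,0,0,0,0.4],[-0.06,0.13,0.07,0,0,0,0.4],[-0.08,0.17,0.07,0,0,0,0.4]],
  ],
)

```text
time_s: 26.3
tcp_pos: [0.4851, -0.0289, 0.1406]
ee_rot: [[-1.0, -0.0, 0.002], [-0.0, 1.0, 0.0], [-0.002, 0.0, -1.0]]
wrist_force: [0.5, 0.5, 0.2]
gripper_width: 0.599
```

Emit:
play_rows(
  commands=[
    [[0,0.045,0,0,0,0,0.4],[0,0.09,0,0,0,0,0.4],[0,0.135,0,0,0,0,0.4],[0,0.18,0,0,0,0,0.4],[0,0.22,0,0,0,0,0.4]],
  ],
)

```text
time_s: 26.8
tcp_pos: [0.4857, 0.1918, 0.1406]
ee_rot: [[-1.0, -0.002, 0.001], [-0.002, 1.0, 0.001], [-0.001, 0.001, -1.0]]
wrist_force: [0.7, -0.2, 0.6]
gripper_width: 0.599
```

Run:
```python
from h import *
s=r.sense(); print(s["time_s"],s["tcp_pos"],s["gripper_width"],s["wrist_force"])
j,P2,c=cap("scene"); Q=P2.reshape(-1,3); m=(Q[:,2]>.08)&(Q[:,2]<.225)&(Q[:,0]>.6)&(Q[:,0]<.72)&(abs(Q[:,1]+.165)<.11)
k=np.polyfit(Q[m][:,2],Q[m][:,0],1); print("lid angle",np.pi/2+np.arctan(k[0]))
i,P,c=cap("top")
for n,u in (("white",(.510,.615,-.140,-.088)),("green",(.51,.615,-.225,-.175)),("brown",(.44,.59,.11,.165))):
    Q=P.reshape(-1,3); m=(Q[:,0]>u[0])&(Q[:,0]<u[1])&(Q[:,1]>u[2])&(Q[:,1]<u[3])&(Q[:,2]>.025)&(Q[:,2]<.06)
    p=(Q[m][:,:2]*1000).astype(np.float32)
    if len(p)>5: print(n,len(p),cv2.minAreaRect(p),np.percentile(Q[m][:,2],[10,50,90]).round(4))
a=cv2.resize(i[110:240,310:440],None,fx=3,fy=3,interpolation=cv2.INTER_CUBIC); b=cv2.resize(j[150:280,290:420],None,fx=3,fy=3,interpolation=cv2.INTER_CUBIC)
save(np.hstack([a,b]),"m7.png")
```

```text
26.8 [0.48568587 0.19183605 0.14058877] 0.599443786917439 [ 0.71167983 -0.20351539  0.64625381]
lid angle 1.8503557979595733
white 513 ((563.523681640625, -114.36192321777344), (33.99825668334961, 86.58139038085938), 86.62896728515625) [0.0315 0.0348 0.0373]
green 351 ((567.2827758789062, -199.98960876464844), (35.120887756347656, 59.466976165771484), 88.64817810058594) [0.0317 0.0349 0.0373]
brown 128 ((550.8223876953125, 136.89212036132812), (29.352191925048828, 27.398679733276367), 88.85028076171875) [0.0271 0.0294 0.0314]
```

View pics/m7.png

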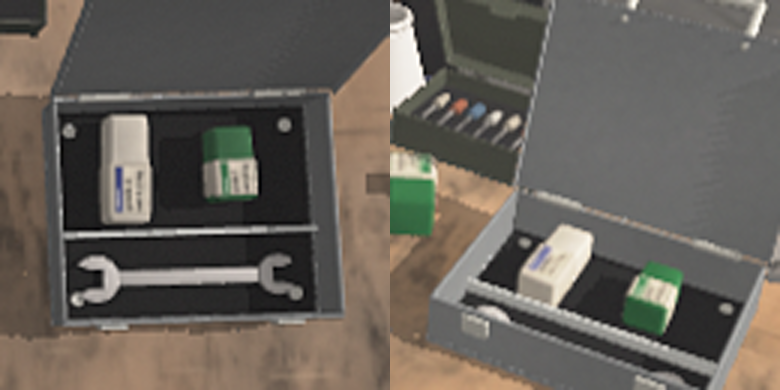

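The wrench lies in the channel, both bars are flat in the bin (tops at 35 mm), and the lid stands at 1.85 rad. The brown bar is partly hidden by the arm, but the part in view hasn't shifted. I'm handing the job in.

```bash
python3 -c "
from h import *
print(r.finish_job())"
```

```text
the job is handed in; nothing more can be done
None
```

The kit box is loaded and the job is handed in, at about 27 s of the 72 s allowed. No verdict is reported on hand-in. I swung the lid over by its bar and let it go. I checked that it rested on its stop before I touched the wrench or the bars. Then I set the wrench in the front channel and the white and middle-sized green bars side by side in the bin.

Last checks before handing in:
- **Lid:** it measures 1.850 rad, standing open with the gripper well clear.
- **White bar:** its centre is at about (0.564, −0.114) and its top is about 35 mm above the table, as expected for flat on the floor. One fit put it about 3° off square, which is harmless.
- **Green bar:** its centre is at about (0.567, −0.200), also with its top at about 35 mm.
- **Wrench:** the picture shows it lying in the channel; I didn't measure its position after placing it.
- **Brown bar:** it was not touched, and the part the arm didn't hide sits where it was. Its whole outline could not be re-measured.

Nothing failed. The only disagreement was in the box's x position, where the lid and the rib differed by about 2 mm; I centred the bars between the two.

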